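Pin back the belt tensioner of a bench shaker

ROBOT

A 6-joint arm with a two-finger parallel gripper is mounted at the origin on the work surface. World frame = base frame: x ahead of the robot, y to its left, z up, the work surface at z = 0. Lengths are in mm, angles in rad, forces in N, time in s.
With the tool pointing down it reaches from about 250 to 725 mm from the base axis. Payload 9.7 kg.
Tool frame: the origin (TCP) lies midway between the tips of the shut fingers; the grasp point (between the pads) lies 19 mm behind it; z points along the fingers, y is the direction in which the jaws open and shut (so a half turn about z gives the same grasp; the last joint's range is limited). The gripper opens to 85 mm and grips with 20 to 120 N. Pads are 22 mm wide; open, the fingers measure 114 mm over their backs; the gripper's body (76 mm by 85 mm) begins 54 mm behind the grasp point. The pads swing forward as they close: fully open they stand 13 mm farther back than shut.
Start: joints at [-1.237, 0.087, 0.176, 1.66, 0, 1.571], TCP at [180.197, -519.64, 231.284] pointing down, gripper open.
Joint ranges: [-3.13, 3.13], [-0.85, 1.81], [-1.15, 1.24], [-2.2, 2.28], [-1.44, 1.52], [-3.14, 3.14]. Speed limits (rad/s): [2.22, 2.22, 2.57, 3.14, 3.14, 3.14].

INTERFACE

Orientations are given as a unit quaternion [x, y, z, w].
In Python, from cell import bot, capture, calibration gives the robot as it stands.
- The arm moves only by the shell command python3 -m crank 'ROWS'. ROWS is JSON, a list that holds one entry, the list of rows, each a list of 5 numbers: the opening in per cent of the stroke, from 0 (shut) to 100 (fully open), then the shift along the world's x, y, z in mm, then the turn about the world's z in rad. In form: [[[jaw, dx, dy, dz, spin], ...]]. A call has 1 to 10 rows; each row shifts and turns the commanded pose from where the row before left it; what a row does not reach is not made up. A row lasts 1/8 s, in which the tool goes at most 62.5 mm and 10.7 degrees, less where a joint would pass 70% of its speed; a pose out of reach is approached as far as the arm can. A call with a gripper value outside its range is refused whole. The fingers move at their own pace and stop on an object; the grip force is fixed at half the most. Time passes only in rows, so rows that do not move let the fingers close. It gives the time, the measured TCP pose, the force and the opening at its end, in the units of the state.
- bot.get_state(): the state, without advancing time (a new reading comes with each control period).
- capture(name): name is "scene" or "top" or "wrist"; returns the picture (420x560x3 uint8, red, green, blue); there is no depth.
- calibration(name): a dict with "camera_matrix" (3x3 intrinsics, pixels), "R" (3x3) and "t" (3): a world point X has camera coordinates R X + t; the wrist camera has in their place "mount" (4x4, takes a point from camera to tool coordinates, whose origin is the TCP and whose axes are the flange's). Camera axes: x right, y down, z forward; pixel columns grow to the right and rows downward; lengths in mm; the calibration is good to about 2 mm. A picture is of the moment at which its call begins: read the wrist's pose just before it. calibration takes no time and is no camera call.
- bot.close_job(): hands the job in, once; it reports no verdict.
The state is a dict: "time": time; "joints": joint angles; "joint_vel": joint speeds; "effort": joint torques, N m; "tcp_pos": TCP position; "eef_rot": TCP orientation; "force": force on the tool from outside, world axes, zero at the start; "torque": the same for the moment, N m; "width": finger opening in mm.
Only numpy, scipy, OpenCV 4.12 (cv2) and the standard library are available. Lean on these libraries where they do the work, as an engineer would, in place of code of your own. Each camera call takes 0.05 s, during which the arm holds its last target.

TASK

The bench shaker is open for a new drive belt. Stand the locking pin in the hole of the sprung tension arm, then swing the arm back against its spring (the roller on its end gives a good hold) until you feel the pin drop into the lock hole of the quadrant underneath, and ease the arm back onto it so that it stays held off the belt run with the pin fully home. Never let the arm fly back, do not force the pin against the arm once it has caught or at any time, and leave the two drivers, the dish and the wash bottle where they are.

Things in the scene. Friction and masses are not known exactly. Their poses are not given: they have to be found in the camera images.
- chassis: Open bench shaker, fixed: white housing 340 x 300 mm, aluminium drive plate on top, 70 mm above the bench. Origin: centre of the underside; x along 340 mm, z up. On it: toothed pulley (116 mm, at x 75, y -65 mm, 52 tall, crank pin to 78), motor pulley (38 mm, x -100, y -85), the tensioner and, under its arm, the quadrant: a steel sector 3 mm proud with the 12 mm lock hole 55 mm from the pivot.
- tension_arm (a joint): Swing (rad, counter-clockwise from above) of the tension arm, a dark steel bar 28 mm wide, 5 to 25 mm above the plate, about its upright pivot at x -100, y 45 mm of the chassis. At 0 a spring holds it on a stop, pointing -0.80 rad from chassis x. Its hole meets the lock hole somewhere between 0.50 and 0.78; end stop 0.95. Spring: 0.30 N m at 0, 0.55 at 0.64; let go, it flies back.
- roller_center (a point): Centre of the black tension roller on the arm's free end, 105 mm from the pivot, 110 mm above the bench. An upright-axis wheel 40 mm across, 24 mm tall (28 to 52 mm above the drive plate), free to spin on its bolt, whose head reaches 58 mm; it can be gripped across from above.
- tension_bore (a point): Centre of the mouth of the upright round hole (11 mm across, 20 mm deep) through a bright block in the arm, 55 mm from the pivot on the line to the roller; mouth 95 mm above the bench. A pin let go in it stands with its nose on the quadrant and slides along with the arm; over the lock hole it drops by its weight and then stops the arm within a mm or two.
- pin_grip (a point): Middle of the locking pin's knurled steel head, a cylinder 18 mm across, 40 mm tall. Below it a shank 10 mm across, 40 mm long, ending in a 5 mm tapered nose (5 mm across at its end); 80 g. It starts upright in a hole of the tool block, head's underside 10 mm above the block. Standing on the quadrant this point is 133 mm above the bench; home, head on the arm, 115 mm.
- pin_tip (a point): The end of the pin's nose, on its axis, 60 mm below pin_grip. With the pin home it is 55 mm above the bench, 18 mm below the quadrant's face (73 mm). The lock hole itself is not measured: the quadrant is clamped to suit the belt length, so its hole is found by feel (or seen before the arm covers it).
- stand: Grey tool block, fixed to the bench, 190 x 50 mm, 38 mm tall, with three holes in a row along its x axis (at -62, 0, +62 mm), each 12 mm across and 30 mm deep, holding the pin and the two drivers in any order. Origin at the centre of its underside.
- hex_driver: Driver with a straight black handle 24 mm thick standing in the tool block, 95 mm long, its top 103 mm above the bench; leave it. Origin at its lower end.
- tee_driver: Driver with a black T handle (64 mm across, 16 mm thick, along its own y) standing in the tool block, its top 82 mm above the bench; leave it. Origin at its lower end.
- wash_bottle: White plastic wash bottle, 72 mm across, about 200 mm tall, loose; leave it. Origin at the centre of its underside.
- dish: White porcelain evaporating dish, 90 mm across, 30 mm tall, loose; leave it. Origin at the centre of its underside.

How it is judged (in metres and radians):
On the way:
1. the pin stands in the hole of the tension arm while the arm is still near its rest (horizontal distance between pin_tip and tension_bore below 0.004 m and z of pin_tip in the frame of tension_bore below -0.012 m and value of joint tension_arm below 0.3 rad), for 0.2 s.
At the end, for the whole second after the job is handed in: The pin is home through the arm's hole in the lock hole: nose no higher than 58 mm above the bench (55 is fully home), within 5 mm of the arm hole's centre line, head within 8 mm of it; the arm rests on it between 0.46 and 0.82 rad; the pin is at rest and released (horizontal distance between pin_tip and tension_bore below 0.005 m and height (world z) of pin_tip below 0.058 m and horizontal distance between pin_grip and tension_bore below 0.008 m and value of joint tension_arm between 0.46 and 0.82 rad and linear speed of pin below 0.02 m/s); the robot touches nothing.
It fails at once if pin and arm are forced against each other (over 30 N) (contact force between pin and tension_arm above 30 N).
It fails at once if the tension arm flies back (faster than 2.5 rad/s) (velocity of joint tension_arm below -2.5 rad/s).
It fails at once if a driver, the dish or the wash bottle is shifted by more than 25 mm (distance of any of hex_driver, tee_driver, dish, wash_bottle from where it was at the start of the episode above 0.025 m).
It also fails if it takes over 72 s, if anything falls off the work surface, if the arm or the gripper's body presses on something with over 40 N, if the wrist force passes 120 N, or if a joint passes its speed limit or range.

## Working session

There is one attempt and no reset: what is moved stays moved. The work goes in short steps, Python scripts to look and compute and a shell command to move; the robot and the scene stay as the last step left them, time stands still between calls to the robot, and variables do not carry over. Pictures are saved under pics/ and viewed, and the job is handed in when it is done.

```bash
mkdir -p pics; ls
python3 - <<'E'
from cell import bot,capture,calibration
import cv2,numpy as np
print(bot.get_state())
for n in ["scene","top","wrist"]:
    im=capture(n); cv2.imwrite(f"pics/{n}0.png",im[:,:,::-1]); c=calibration(n); print(n,{k:np.round(np.array(v),3).tolist() for k,v in c.items()})
E
```

```text
pics
{'time': 0.0, 'joints': array([-1.23701558e+00,  8.74870869e-02,  1.75136095e-01,  1.65980194e+00,
        2.48713399e-05,  1.57083447e+00]), 'joint_vel': array([ 0.00091318,  0.0017638 , -0.00065788, -0.00073243, -0.00169131,
        0.00046049]), 'effort': array([-4.53120037e-04, -5.20386350e+01,  4.64802897e+01,  1.63862959e-02,
       -4.33272874e-05, -1.53678595e-06]), 'tcp_pos': array([ 180.12175128, -519.42844974,  230.56922749]), 'eef_rot': array([ 9.86109037e-01,  1.66097882e-01, -1.00427484e-04, -6.70943130e-04]), 'force': array([-0.07641687, -0.05810377,  0.57426264]), 'torque': array([-0.02762924, -0.02058053, -0.0195678 ]), 'width': 85.60897477209656}
scene {'camera_matrix': [[496.155, 0.0, 265.869], [0.0, 496.155, 213.137], [0.0, 0.0, 1.0]], 'R': [[-0.373, 0.928, -0.018], [0.674, 0.257, -0.692], [-0.638, -0.271, -0.721]], 't': [-4.205, -275.866, 1436.966]}
top {'camera_matrix': [[525.023, 0.0, 285.909], [0.0, 525.023, 225.511], [0.0, 0.0, 1.0]], 'R': [[0.004, -1.0, 0.01], [-0.983, -0.005, -0.182], [0.182, -0.009, -0.983]], 't': [159.89, 433.543, 1289.704]}
wrist {'camera_matrix': [[321.265, 0.0, 278.881], [0.0, 321.265, 209.718], [0.0, 0.0, 1.0]], 'mount': [[-0.0, -0.952, -0.308, 79.51], [1.0, -0.001, 0.001, -1.276], [-0.001, -0.308, 0.952, -142.904], [0.0, 0.0, 0.0, 1.0]]}
```

View pics/scene0.png

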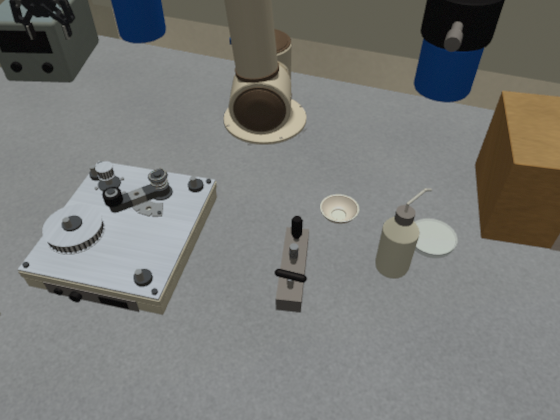

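View pics/top0.png

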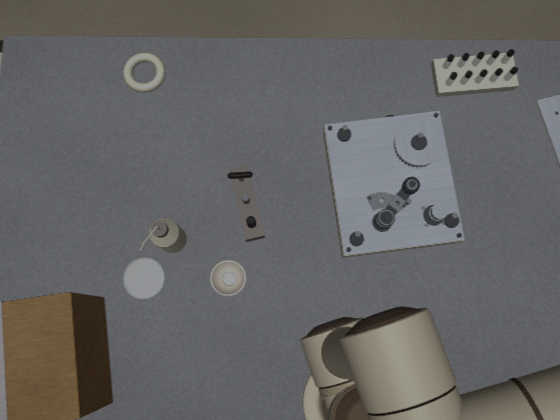

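View pics/wrist0.png

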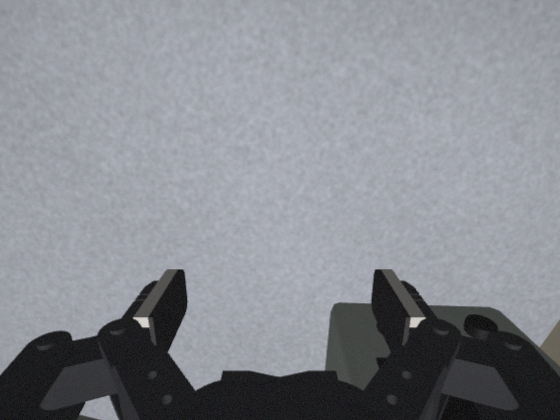

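The scene and top views show the pin in the middle hole of the block (top ~(246,198)), with the T driver on one side and the straight driver on the other. The tensioner pivot is at about (384,220) and the roller at (411,185). I'll zoom in to get exact pixels.

Run:
```python
import cv2,numpy as np
t=cv2.imread("pics/top0.png"); s=cv2.imread("pics/scene0.png")
def crop(im,x,y,w,h,f): return cv2.resize(im[y:y+h,x:x+w],None,fx=f,fy=f,interpolation=cv2.INTER_CUBIC)
a=crop(t,340,160,100,75,8); cv2.imwrite("pics/ta.png",a)
b=crop(t,215,165,75,80,7); cv2.imwrite("pics/tb.png",b)
c=crop(s,80,150,130,80,6); cv2.imwrite("pics/sa.png",c)
d=crop(s,260,205,70,85,7); cv2.imwrite("pics/sb.png",d)
```

```text
(no output)
```

View pics/ta.png

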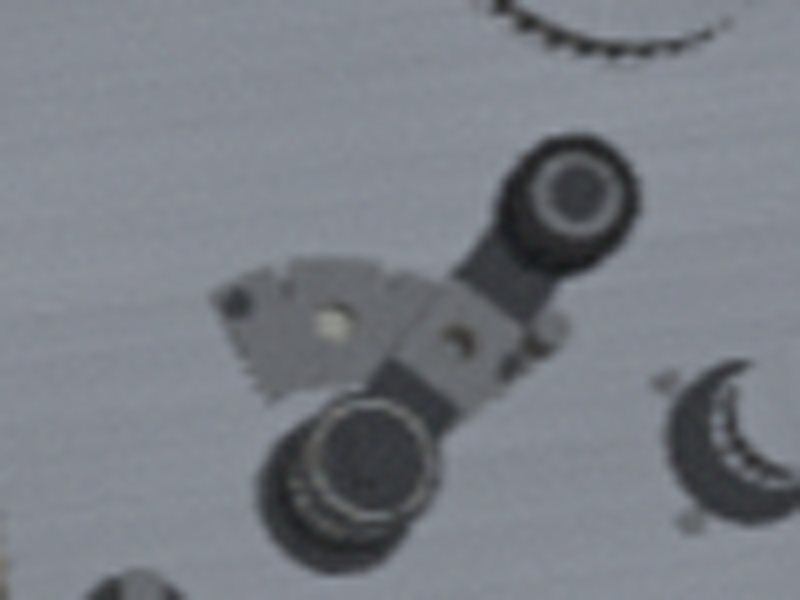

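View pics/tb.png

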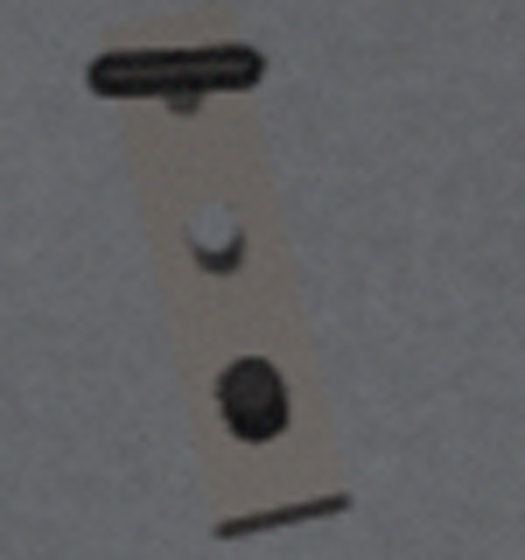

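View pics/sa.png

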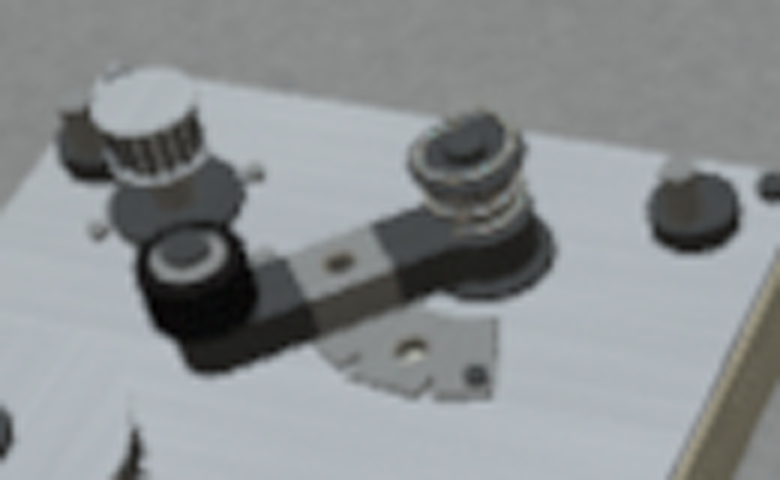

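View pics/sb.png

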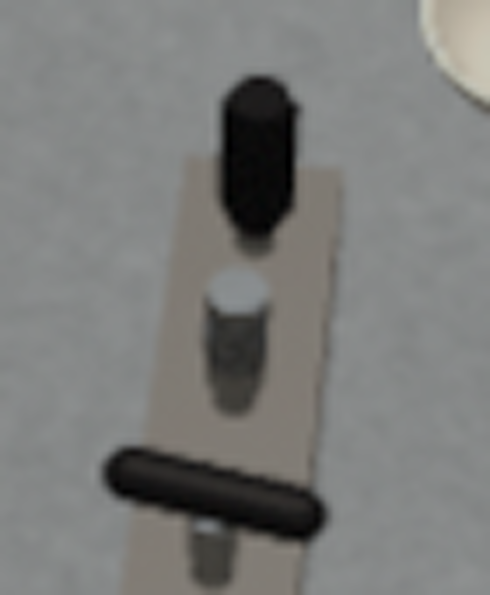

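In the zoomed views, the pin head top is at top (245.6,197.4) and scene (294.1,246.5), the bore mouth is at top (397.3,202.6) and scene (136.6,193.6), and the lock hole is at top (382,200) and scene (148.6,208.1). Next I'll cast these rays onto their planes.

```bash
cat > h.py <<'E'
import numpy as np,cv2
from cell import bot,capture,calibration
from scipy.spatial.transform import Rotation as Rot
def ray(name,uv,st=None):
    c=calibration(name);K=np.array(c["camera_matrix"]);d=np.linalg.solve(K,[uv[0],uv[1],1.])
    if name!="wrist":
        R=np.array(c["R"]);t=np.array(c["t"]);return -R.T@t,R.T@d
    M=np.array(c["mount"]);R=Rot.from_quat(st["eef_rot"]).as_matrix();p=np.array(st["tcp_pos"])
    return p+R@M[:3,3],R@M[:3,:3]@d
def onz(name,uv,z,st=None):
    o,d=ray(name,uv,st);return o+d*(z-o[2])/d[2]
def two(u1,u2):
    (o,d),(q,e)=ray("top",u1),ray("scene",u2)
    d=d/np.linalg.norm(d);e=e/np.linalg.norm(e)
    A=sum(np.eye(3)-np.outer(x,x) for x in(d,e));b=(np.eye(3)-np.outer(d,d))@o+(np.eye(3)-np.outer(e,e))@q
    return np.linalg.solve(A,b)
E
python3 - <<'E'
from h import *
def p(x,y,f,ox,oy): return ((x+.5)/f-.5+ox,(y+.5)/f-.5+oy)
P={}
for n,a,b,z in [("pin",p(215,228,7,215,165),p(239,291,7,260,205),88),
 ("bore",p(459,342,8,340,160),p(340,262,6,80,150),95),
 ("lock",p(337,322,8,340,160),p(412,349,6,80,150),73),
 ("bolt",p(580,190,8,340,160),p(186,249,6,80,150),128),
 ("hextop",p(252,382,7,215,165),p(260,92,7,260,205),103),
 ("tee",p(177,70,7,215,165),p(215,492,7,260,205),80)]:
    print(n,onz("top",a,z).round(1),onz("scene",b,z).round(1),two(a,b).round(1)); P[n]=(onz("top",a,z)+onz("scene",b,z))/2
# chassis corners at z=70 top, pixel of plate corners in top
for n,uv in [("cTL",(325,125)),("cTR",(437,113)),("cBR",(463,240)),("cBL",(344,255))]: print(n,onz("top",uv,70).round(1))
u=P["bolt"]-P["bore"];print("arm dir",np.arctan2(u[1],u[0]),np.hypot(u[0],u[1]))
c=P["bore"]-u/np.hypot(*u[:2])*55; print("pivot",c); v=P["lock"]-c;print(np.hypot(*v[:2]),np.arctan2(v[1],v[0])-np.arctan2(u[1],u[0]))
E
```

```text
pin [494.1 262.4  88. ] [495.7 265.2  88. ] [494.3 263.6  85.8]
bore [ 481.7 -109.2   95. ] [ 482.7 -106.3   95. ] [ 481.5 -108.6   93.4]
lock [492.9 -76.3  73. ] [494.7 -73.3  73. ] [493.1 -75.9  70.6]
bolt [ 521.  -139.7  128. ] [ 523.6 -135.9  128. ] [ 521.3 -139.6  124.9]
hextop [436.1 247.6 103. ] [433.9 249.3 103. ] [435.5 248.6 104.4]
tee [553.8 277.5  80. ] [558.9 281.1  80. ] [555.1 278.8  74.3]
cTL [689.6  62.8  70. ]
cTR [ 724.4 -226.7   70. ]
cBR [ 393.1 -274.8   70. ]
cBL [354.4  19.6  70. ]
arm dir -0.6429538830173335 50.09584054256654
pivot [438.15228586 -74.77813461  58.76944712]
55.679335484842966 0.6423176669680357
```

Both views agree to about 2–3 mm. The lock is predicted at a swing of about 0.64. Now I'll travel towards the pin.

```bash
python3 -m crank '[[[100,21,52,0,-0.01],[100,21,52,0,-0.01],[100,21,52,0,-0.01],[100,21,52,0,-0.01],[100,21,52,0,-0.01],[100,21,52,0,-0.01],[100,21,52,0,-0.01],[100,21,52,0,-0.01],[100,21,52,0,0],[100,21,52,0,0]]]'; python3 -m crank '[[[60,21,52,0,0],[60,21,52,0,0],[60,21,52,0,0],[60,21,52,0,0],[60,21,55,0,0],[60,0,0,0,0],[60,0,0,0,0]]]'
python3 - <<'E'
from h import *
s=bot.get_state();print(s["tcp_pos"],s["eef_rot"],s["joints"],s["width"])
cv2.imwrite("pics/w1.png",capture("wrist")[:,:,::-1])
E
```

```text
time: 1.4
tcp_pos: [390.5, 2.3, 231.3]
eef_rot: [0.992, 0.127, 0.0, 0.0]
force: [1.0, -1.0, -0.3]
width: 85.3
time: 2.28
tcp_pos: [514.9, 201.2, 231.0]
eef_rot: [0.985, 0.173, -0.005, -0.024]
force: [-0.6, -0.3, 1.1]
width: 51.3
[514.90834058 201.19652948 230.95125954] [ 0.98457109  0.17328806 -0.00513653 -0.02376223] [0.34745826 0.09507218 0.18337484 1.66102801 0.04858865 3.14056548] 51.25048230709484
```

View pics/w1.png

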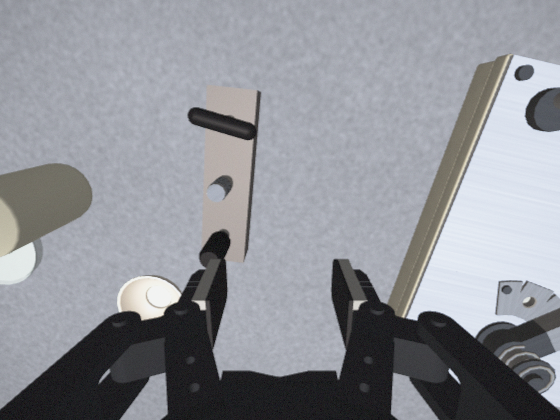

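Joint 6 is at its limit, which is why the arm stopped short at (515,201). The T bar is at (222,122), the pin at (218,190) and the dish at (150,297). A half turn of the tool fixes this and keeps the same grasp.

```bash
python3 -m crank '[[[60,0,0,0,0.18],[60,0,0,0,0.18],[60,0,0,0,0.18],[60,0,0,0,0.18],[60,0,0,0,0.18],[60,0,0,0,0.18],[60,0,0,0,0.18],[60,0,0,0,0.18],[60,0,0,0,0.18],[60,0,0,0,0.18]]]'; python3 -m crank '[[[60,0,0,0,0.18],[60,0,0,0,0.18],[60,0,0,0,0.18],[60,0,0,0,0.18],[60,-7,20,0,0.18],[60,-7,20,0,0.18],[60,-7,20,0,0.14],[60,0,0,0,0],[60,0,0,0,0]]]'
python3 - <<'E'
from h import *
s=bot.get_state();print(s["tcp_pos"],s["eef_rot"],s["joints"],s["width"])
R=Rot.from_quat(s["eef_rot"]).as_matrix();print(R.round(3),np.arctan2(R[1,1],R[0,1]))
cv2.imwrite("pics/w2.png",capture("wrist")[:,:,::-1])
E
```

```text
time: 3.58
tcp_pos: [514.8, 200.6, 232.1]
eef_rot: [0.474, 0.88, -0.021, -0.011]
force: [-0.4, -0.4, -1.2]
width: 51.5
time: 4.7
tcp_pos: [494.2, 260.6, 231.8]
eef_rot: [-0.112, 0.993, -0.024, 0.003]
force: [-0.3, -0.2, 0.0]
width: 51.3
[494.19670367 260.61027103 231.80919129] [-0.11173721  0.99343671 -0.02421791  0.00343413] [ 0.50941375  0.1207324   0.2129378   1.67542539 -0.04732279  0.2856984 ] 51.260246703235715
[[-0.975 -0.222  0.012]
 [-0.222  0.974 -0.047]
 [-0.001 -0.049 -0.999]] 1.7947711436062714
```

View pics/w2.png

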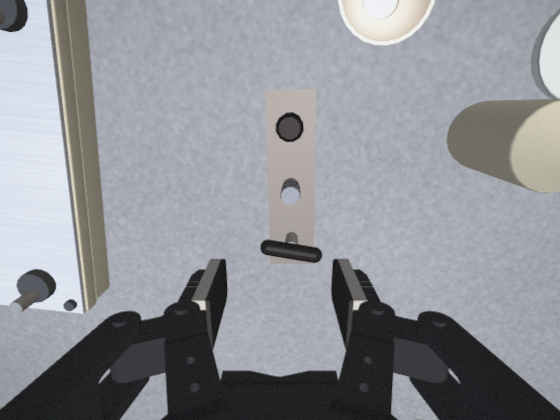

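The wrist view shows the row upright in the picture: hex driver (289,127), pin top (290,197), T bar (290,251). The tool picked up a 2.8° tilt when it hit the joint limit. That is usable if I allow for it. I'll check the pin position from this view too.

Run:
```python
from h import *
s=bot.get_state();im=cv2.imread("pics/w2.png")
c=cv2.resize(im[165:225,255:325],None,fx=8,fy=8,interpolation=cv2.INTER_CUBIC);cv2.imwrite("pics/w2c.png",c)
print(onz("wrist",(290,197),88,s),onz("wrist",(289,127),103,s))
z=Rot.from_quat(s["eef_rot"]).as_matrix()[:,2]; print("grasp pt",s["tcp_pos"]-19*z)
```

```text
[495.39643043 265.13079603  88.        ] [433.593781   249.79507873 103.        ]
grasp pt [494.13002505 261.46594379 250.65004041]
```

View pics/w2c.png

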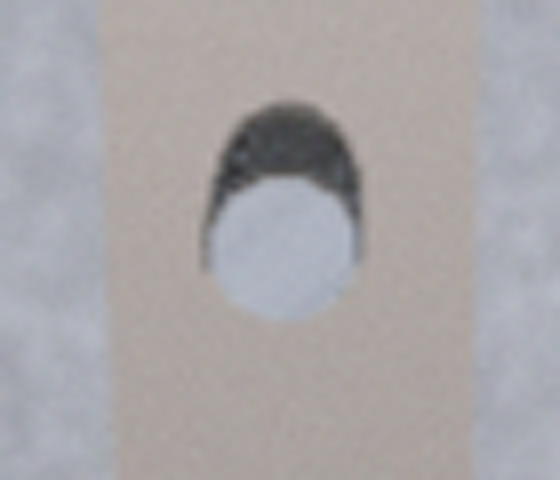

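```bash
python3 -m crank '[[[60,1,3,-20,0.02],[60,0,0,-30,0],[60,0,0,-30,0],[60,0,0,-30,0],[60,0,0,-30,0],[60,0,0,-20,0],[60,0,0,-18,0],[60,0,0,0,0],[60,0,0,0,0]]]'
python3 - <<'E'
from h import *
s=bot.get_state();print(s["tcp_pos"],s["force"])
z=Rot.from_quat(s["eef_rot"]).as_matrix()[:,2]; print("grasp pt",s["tcp_pos"]-19*z)
cv2.imwrite("pics/w3.png",capture("wrist")[:,:,::-1])
E
```

```text
time: 5.88
tcp_pos: [495.8, 264.5, 54.2]
eef_rot: [-0.123, 0.992, -0.024, 0.004]
force: [-0.4, 0.9, -0.3]
width: 51.6
[495.75384564 264.49585353  54.21163267] [-0.37701819  0.86584374 -0.28121363]
grasp pt [495.49563626 265.38200659  73.18919997]
```

View pics/w3.png

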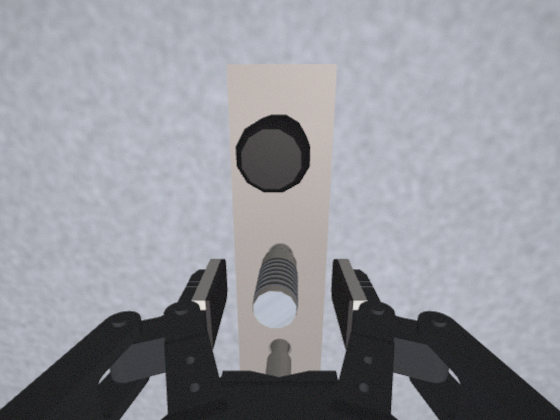

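The pin head, at (275,308), sits between the pads, slightly left of centre. Closing now.

```bash
python3 -m crank '[[[20,0,0,0,0],[5,0,0,0,0],[0,0,0,0,0],[0,0,0,0,0],[0,0,0,0,0],[0,0,0,0,0]]]'; python3 -m crank '[[[0,0,0,15,0],[0,0,0,25,0],[0,0,0,25,0],[0,0,0,25,0],[0,0,0,25,0],[0,0,0,25,0],[0,0,0,0,0]]]'
python3 - <<'E'
from h import *
s=bot.get_state();print(s["tcp_pos"],s["force"],s["width"])
z=Rot.from_quat(s["eef_rot"]).as_matrix()[:,2]; print("z",z,"grasp pt",s["tcp_pos"]-19*z)
cv2.imwrite("pics/w4.png",capture("wrist")[:,:,::-1])
cv2.imwrite("pics/s4.png",cv2.resize(capture("scene")[90:290,200:400,::-1],None,fx=3,fy=3,interpolation=cv2.INTER_CUBIC))
E
```

```text
time: 6.68
tcp_pos: [495.6, 264.7, 53.8]
eef_rot: [-0.123, 0.992, -0.024, 0.004]
force: [0.5, 0.8, 5.4]
width: 16.6
time: 7.55
tcp_pos: [495.9, 264.6, 195.4]
eef_rot: [-0.123, 0.992, -0.024, 0.005]
force: [0.6, 0.3, -1.1]
width: 16.6
[495.880539   264.63841116 195.42371311] [ 0.62613642  0.28201503 -1.13829171] 16.59383241631565
z [ 0.01531239 -0.04596972 -0.99882547] grasp pt [495.58960353 265.5118359  214.401397  ]
```

View pics/w4.png

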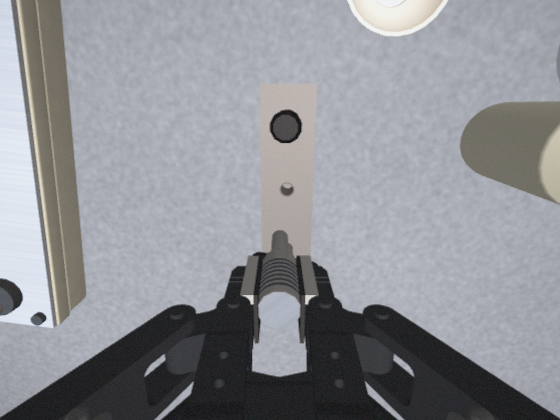

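View pics/s4.png

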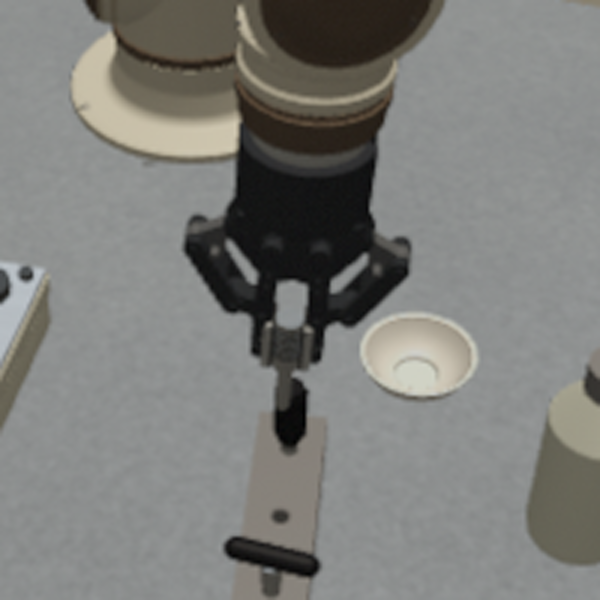

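The pin is held along the tool axis (tip at ~(280,235) in the wrist view) and the block hole is empty. Moving over the arm's bore with the jaws turned across the arm.

```bash
python3 -m crank '[[[0,-1,-46,0,-0.11],[0,-2,-46,0,-0.11],[0,-2,-46,0,-0.11],[0,-2,-46,0,-0.11],[0,-2,-46,0,-0.11],[0,-2,-46,0,-0.11],[0,-1,-46,0,-0.11],[0,-1,-48,0,-0.12],[0,0,0,-20,0],[0,0,0,0,0]]]'; python3 -m crank '[[[0,0,0,0,0],[0,0,0,0,0]]]'
cat > look.py <<'E'
from h import *
import sys
s=bot.get_state();n=sys.argv[1]
z=Rot.from_quat(s["eef_rot"]).as_matrix()[:,2];tip=s["tcp_pos"]+46.2*z
print("tcp",s["tcp_pos"].round(1),"z",z.round(3),"tip",tip.round(1),"F",s["force"].round(1),"w",round(s["width"],1),"j",s["joints"].round(2))
im=capture("wrist");cv2.imwrite(f"pics/{n}.png",im[:,:,::-1])
c=calibration("wrist");M=np.array(c["mount"]);K=np.array(c["camera_matrix"])
def proj(X):
    q=M[:3,:3].T@(Rot.from_quat(s["eef_rot"]).as_matrix().T@(X-s["tcp_pos"])-M[:3,3]);p=K@q;return (p[:2]/p[2]).round(1)
print("tip px",proj(tip),"pinaxis40",proj(s["tcp_pos"]+6*z))
print("bore px",proj(np.array([482.,-108,95])),"lock px",proj(np.array([493.5,-75,73])))
E
python3 look.py w5
```

```text
time: 8.9
tcp_pos: [480.9, -105.8, 170.9]
eef_rot: [0.316, 0.948, -0.024, -0.01]
force: [0.1, 0.3, -1.2]
width: 16.7
time: 9.15
tcp_pos: [482.5, -105.0, 173.8]
eef_rot: [0.315, 0.949, -0.023, -0.007]
force: [-0.4, -0.1, -0.3]
width: 16.3
tcp [ 482.5 -105.   173.8] z [-0.028 -0.04  -0.999] tip [ 481.2 -106.8  127.7] F [-0.4 -0.1 -0.3] w 16.3 j [-0.19 -0.04 -0.07  1.57 -0.04  0.45]
tip px [277.  236.8] pinaxis40 [276.5 266.9]
bore px [278.9 221.1] lock px [322.7 199.6]
```

View pics/w5.png

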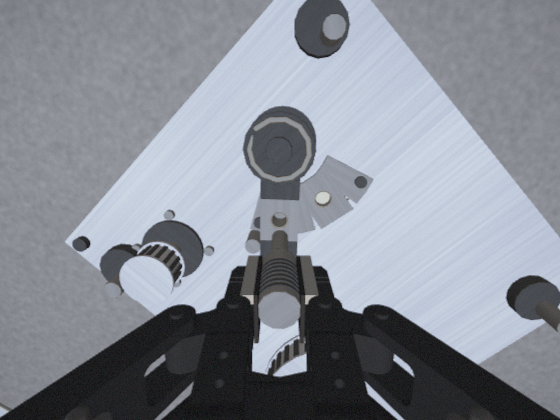

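The pivot is at the image top (279,150), the bore at about (280,219), the pin tip at about (281,236), and the lock hole at (323,198). Zooming in.

Run:
```python
import cv2
im=cv2.imread("pics/w5.png");cv2.imwrite("pics/w5c.png",cv2.resize(im[180:270,235:345],None,fx=7,fy=6.5,interpolation=cv2.INTER_CUBIC))
```

```text
(no output)
```

View pics/w5c.png

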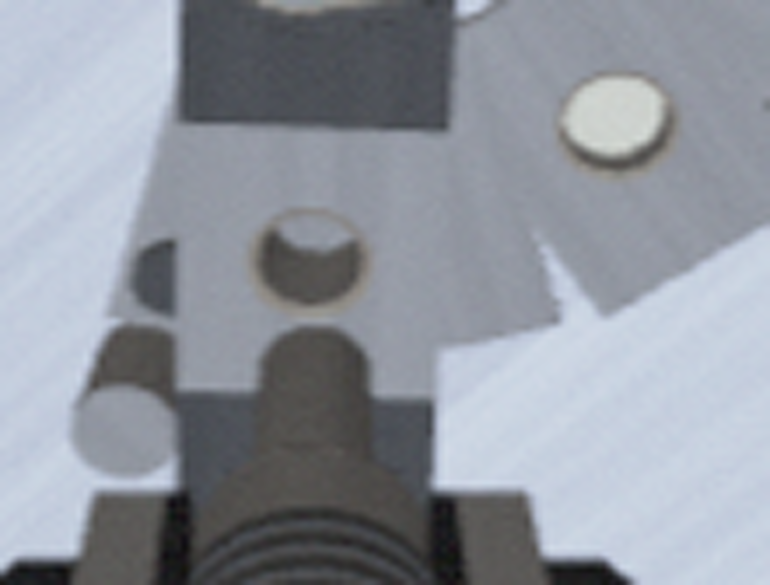

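The offset from tip to bore is about (0,-2.4) mm. Correcting it, then descending to just above the mouth.

```bash
python3 -m crank '[[[0,0,-2.4,0,0],[0,0,0,-12,0],[0,0,0,-10,0],[0,0,0,0,0],[0,0,0,0,0]]]'; python3 look.py w6;  python3 - <<'E'
import cv2
im=cv2.imread("pics/w6.png");cv2.imwrite("pics/w6c.png",cv2.resize(im[180:270,235:345],None,fx=7,fy=6.5,interpolation=cv2.INTER_CUBIC))
E
```

```text
time: 9.82
tcp_pos: [482.2, -107.9, 151.3]
eef_rot: [0.316, 0.948, -0.023, -0.007]
force: [-0.1, 0.7, -1.2]
width: 16.4
tcp [ 482.2 -107.9  151.3] z [-0.029 -0.039 -0.999] tip [ 480.9 -109.8  105.1] F [-0.1  0.7 -1.2] w 16.4 j [-0.19 -0.04 -0.11  1.52 -0.04  0.45]
tip px [277.  236.8] pinaxis40 [276.5 266.9]
bore px [281.  230.7] lock px [328.9 206.4]
```

View pics/w6c.png

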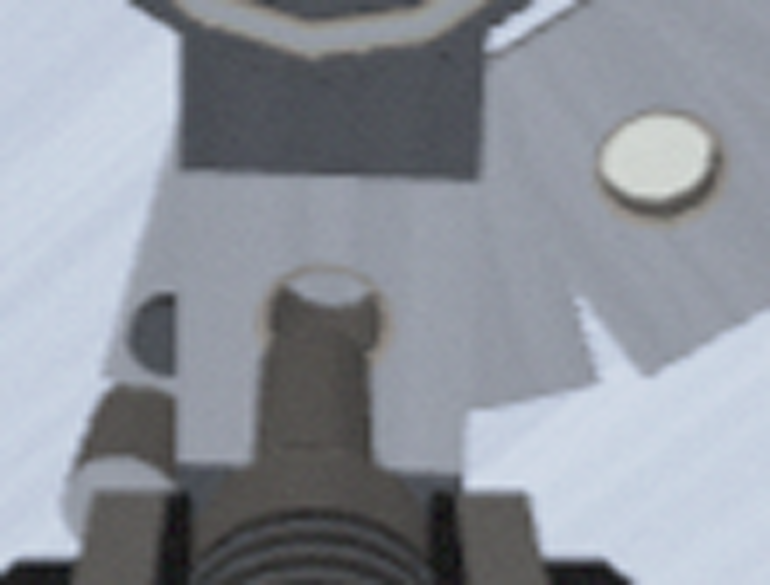

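The tip is centred over the bore to about 0.5 mm. Lowering about 19 mm and watching the force.

```bash
python3 -m crank '[[[0,0,0.4,-4,0],[0,0,0,-5,0],[0,0,0,-4,0],[0,0,0,-2,0],[0,0,0,0,0]]]'; python3 -m crank '[[[0,0,0,-2,0],[0,0,0,-2,0],[0,0,0,0,0]]]'; python3 look.py w7;  python3 - <<'E'
import cv2
im=cv2.imread("pics/w7.png");cv2.imwrite("pics/w7c.png",cv2.resize(im[180:270,235:345],None,fx=7,fy=6.5,interpolation=cv2.INTER_CUBIC))
E
```

```text
time: 10.5
tcp_pos: [482.4, -107.6, 136.3]
eef_rot: [0.316, 0.948, -0.023, -0.007]
force: [0.7, -0.5, -0.9]
width: 16.3
time: 10.88
tcp_pos: [482.5, -107.7, 132.2]
eef_rot: [0.316, 0.948, -0.023, -0.007]
force: [2.8, -1.6, -1.5]
width: 16.5
tcp [ 482.5 -107.7  132.2] z [-0.028 -0.04  -0.999] tip [ 481.2 -109.6   86.1] F [ 2.8 -1.6 -1.5] w 16.5 j [-0.19 -0.04 -0.15  1.49 -0.04  0.45]
tip px [277.  236.8] pinaxis40 [276.5 266.9]
bore px [279.1 242.1] lock px [331.2 214.8]
```

View pics/w7c.png

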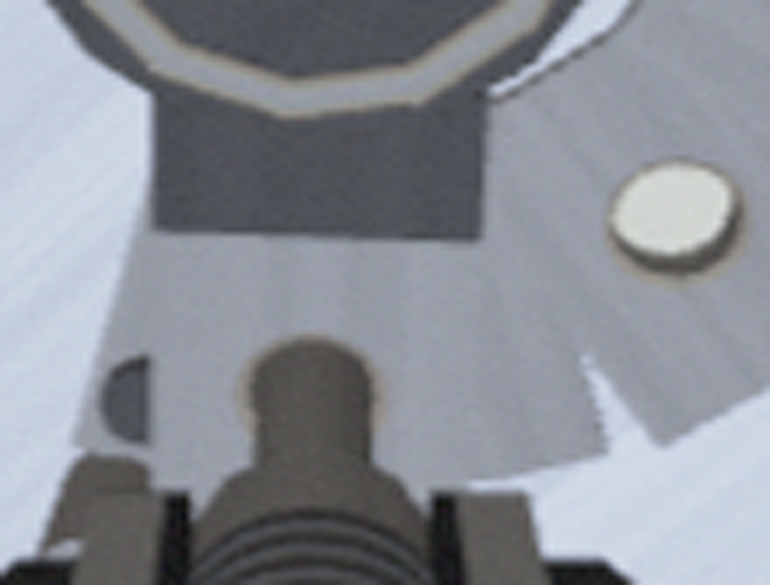

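The nose is in the bore with a light 3 N radial touch. I'll relieve that, go a little deeper and release.

```bash
python3 -m crank '[[[0,0.5,-0.4,0,0],[0,0,0,-2,0],[0,0,0,0,0]]]'; python3 -m crank '[[[10,0,0,0,0],[25,0,0,0,0],[40,0,0,0,0],[40,0,0,0,0],[40,0,0,0,0]]]'; python3 look.py w8
```

```text
time: 11.3
tcp_pos: [482.7, -107.9, 130.1]
eef_rot: [0.316, 0.948, -0.023, -0.008]
force: [1.7, -1.2, -1.3]
width: 16.7
time: 11.92
tcp_pos: [482.8, -107.9, 130.3]
eef_rot: [0.316, 0.948, -0.023, -0.007]
force: [-0.2, 0.1, -0.3]
width: 34.2
tcp [ 482.8 -107.9  130.3] z [-0.029 -0.039 -0.999] tip [ 481.4 -109.7   84.2] F [-0.2  0.1 -0.3] w 34.2 j [-0.19 -0.04 -0.15  1.48 -0.04  0.45]
tip px [277.  236.8] pinaxis40 [276.5 266.9]
bore px [278.9 242.9] lock px [331.5 215.3]
```

View pics/w8.png

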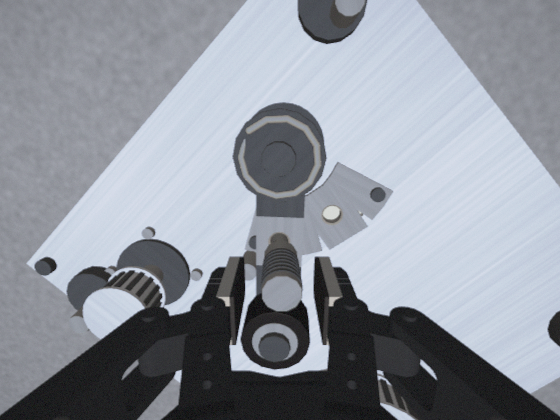

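The pin was released and seems to stand in the bore. The head top is at (283,293) and the roller is behind it at (275,342). Raising to check and to re-measure the roller.

```bash
python3 -m crank '[[[40,0,0,15,0],[40,0,0,25,0],[60,0,0,25,0],[60,0,0,25,0],[60,0,0,0,0],[60,0,0,0,0]]]'; python3 look.py w9
python3 - <<'E'
from h import *
t=capture("top")[:,:,::-1];s=capture("scene")[:,:,::-1]
cv2.imwrite("pics/t9.png",cv2.resize(t[150:245,330:450],None,fx=5,fy=5,interpolation=cv2.INTER_CUBIC))
cv2.imwrite("pics/s9.png",cv2.resize(s[130:240,70:220],None,fx=5,fy=5,interpolation=cv2.INTER_CUBIC))
E
```

```text
time: 12.72
tcp_pos: [482.8, -107.9, 220.1]
eef_rot: [0.316, 0.948, -0.023, -0.007]
force: [0.0, -1.0, -0.8]
width: 51.1
tcp [ 482.8 -107.9  220.1] z [-0.029 -0.039 -0.999] tip [ 481.4 -109.8  174. ] F [ 0.  -1.  -0.8] w 51.1 j [-0.19 -0.03  0.04  1.66 -0.04  0.45]
tip px [277.  236.8] pinaxis40 [276.5 266.9]
bore px [284.1 200.9] lock px [321.2 183.6]
```

View pics/w9.png

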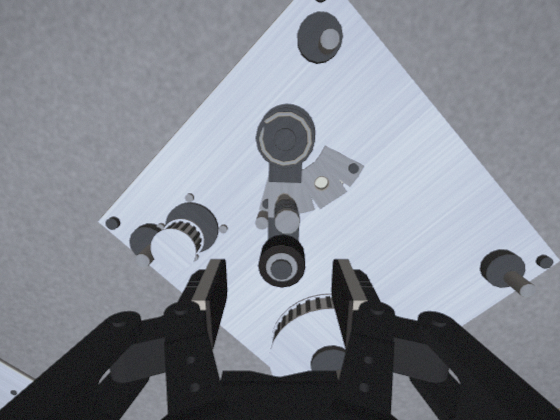

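View pics/s9.png

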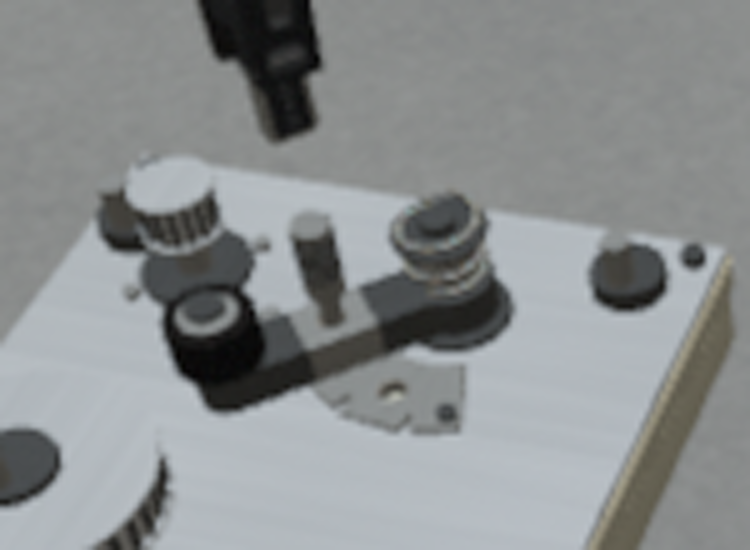

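The pin stands upright in the arm hole with the arm still at rest. Moving over the roller (centre ~(521,-140)) and down onto it.

```bash
python3 -m crank '[[[75,19,-16,0,-0.02],[75,19,-17,0,0],[75,0,0,-30,0],[75,0,0,-30,0],[75,0,0,-20,0],[75,0,0,0,0],[75,0,0,0,0]]]'; python3 look.py w10
python3 - <<'E'
from h import *
s=bot.get_state();print(onz("wrist",(282,267),128,s))
E
```

```text
time: 13.75
tcp_pos: [520.9, -141.0, 141.0]
eef_rot: [0.325, 0.945, -0.023, -0.007]
force: [0.0, 0.1, 0.8]
width: 64.0
tcp [ 520.9 -141.   141. ] z [-0.029 -0.039 -0.999] tip [ 519.6 -142.8   94.9] F [0.  0.1 0.8] w 64.0 j [-0.24  0.07 -0.02  1.5  -0.04  0.42]
tip px [277.1 236.8] pinaxis40 [276.5 266.9]
bore px [284.1 156.4] lock px [337.5 133.9]
[ 525.61207109 -141.65473682  128.        ]
```

View pics/w10.png

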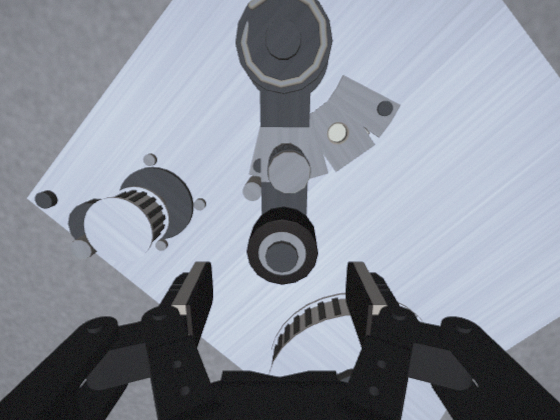

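Run:
```python
from h import *
s=bot.get_state();print(onz("wrist",(282,257),128,s),onz("wrist",(279.3,258),128,s))
z=Rot.from_quat(s["eef_rot"]).as_matrix()[:,2];print("grasp at down48",s["tcp_pos"]-19*z-[0,0,48])
```

```text
[ 520.88431614 -137.98257398  128.        ] [ 520.4871855  -139.51209188  128.        ]
grasp at down48 [ 521.68324585 -140.27789251  112.32235787]
```

```bash
python3 -m crank '[[[75,-0.5,0.5,-20,0],[75,0,0,-20,0],[75,0,0,-8,0],[75,0,0,0,0]]]'; python3 -m crank '[[[50,0,0,0,0],[40,0,0,0,0],[40,0,0,0,0],[30,0,0,0,0],[30,0,0,0,0],[30,0,0,0,0]]]'; python3 look.py w11
```

```text
time: 14.3
tcp_pos: [520.3, -140.4, 92.7]
eef_rot: [0.325, 0.945, -0.023, -0.008]
force: [-0.5, -0.1, 1.0]
width: 64.0
time: 15.05
tcp_pos: [520.6, -140.8, 93.7]
eef_rot: [0.326, 0.945, -0.023, -0.007]
force: [-2.6, -0.8, 6.0]
width: 38.3
tcp [ 520.6 -140.8   93.7] z [-0.028 -0.04  -0.999] tip [ 519.4 -142.6   47.6] F [-2.6 -0.8  6. ] w 38.3 j [-0.24  0.07 -0.11  1.41 -0.05  0.42]
tip px [277.1 236.8] pinaxis40 [276.5 266.9]
bore px [280.6 173.2] lock px [349.3 142.5]
```

View pics/w11.png

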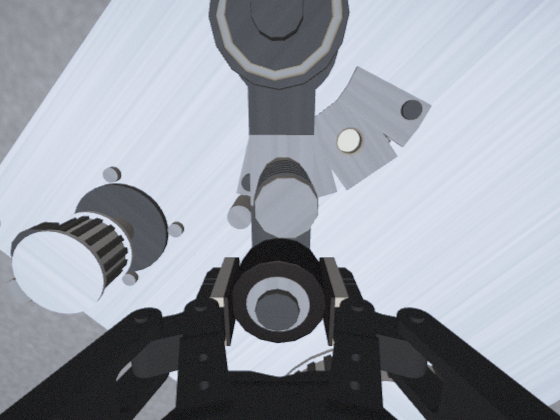

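The roller is gripped between the pads (width 38.3). Computing the arc steps.

Run:
```python
import numpy as np
a0=-0.661
f=lambda q:105*np.array([np.cos(a0+q),np.sin(a0+q)])
for q in np.arange(0,.9,.05): print(round(q,2),(f(q+.05)-f(q)).round(1),f(q).round(1))
```

```text
0.0 [3.1 4.2] [ 82.9 -64.5]
0.05 [2.9 4.4] [ 86.  -60.2]
0.1 [2.7 4.5] [ 88.9 -55.9]
0.15 [2.5 4.6] [ 91.6 -51.4]
0.2 [2.2 4.8] [ 94.  -46.7]
0.25 [2.  4.9] [ 96.3 -42. ]
0.3 [1.7 5. ] [ 98.2 -37.1]
0.35 [1.5 5. ] [100.  -32.1]
0.4 [1.2 5.1] [101.4 -27.1]
0.45 [1.  5.2] [102.7 -22. ]
0.5 [0.7 5.2] [103.6 -16.8]
0.55 [0.5 5.2] [104.4 -11.6]
0.6 [0.2 5.2] [104.8  -6.4]
0.65 [-0.1  5.2] [105.   -1.2]
0.7 [-0.3  5.2] [104.9   4.1]
0.75 [-0.6  5.2] [104.6   9.3]
0.8 [-0.9  5.2] [104.   14.5]
0.85 [-1.1  5.1] [103.1  19.7]
```

```bash
python3 -m crank '[[[30,3.1,4.2,0,0.05],[30,2.9,4.4,0,0.05],[30,0,0,0,0]]]'; python3 -m crank '[[[30,2.7,4.5,0,0.05],[30,2.5,4.6,0,0.05],[30,2.2,4.8,0,0.05],[30,2,4.9,0,0.05],[30,0,0,0,0]]]'; python3 look.py w12
```

```text
time: 15.48
tcp_pos: [526.9, -132.1, 93.8]
eef_rot: [0.277, 0.96, -0.024, -0.005]
force: [-2.7, -3.5, 5.6]
width: 38.7
time: 16.1
tcp_pos: [536.4, -113.5, 93.8]
eef_rot: [0.18, 0.983, -0.025, -0.003]
force: [-0.5, -4.1, 5.0]
width: 38.4
tcp [ 536.4 -113.5   93.8] z [-0.014 -0.047 -0.999] tip [ 535.8 -115.7   47.6] F [-0.5 -4.1  5. ] w 38.4 j [-0.18  0.08 -0.1   1.4  -0.05  0.18]
tip px [276.9 236.3] pinaxis40 [276.3 266.3]
bore px [244.  167.1] lock px [319.3 157.9]
```

View pics/w12.png

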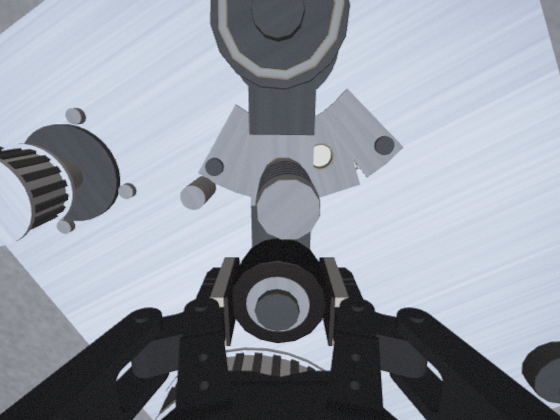

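The arm tracks the gripper at q≈0.30 with about 4 N of spring force and the pin upright; the lock hole is still visible at (321,155). Continuing to 0.5.

```bash
python3 -m crank '[[[30,1.7,5,0,0.05],[30,1.5,5,0,0.05],[30,1.2,5.1,0,0.05],[30,1,5.2,0,0.05],[30,0,0,0,0]]]'; python3 look.py w13
```

```text
time: 16.77
tcp_pos: [542.1, -93.3, 93.7]
eef_rot: [0.082, 0.996, -0.025, -0.0]
force: [1.1, -4.9, 6.4]
width: 38.7
tcp [542.1 -93.3  93.7] z [-0.004 -0.05  -0.999] tip [541.9 -95.6  47.6] F [ 1.1 -4.9  6.4] w 38.7 j [-0.14  0.08 -0.1   1.39 -0.05  0.02]
tip px [276.9 235.9] pinaxis40 [276.4 265.8]
bore px [221.1 157.2] lock px [298.3 162.8]
```

View pics/w13.png

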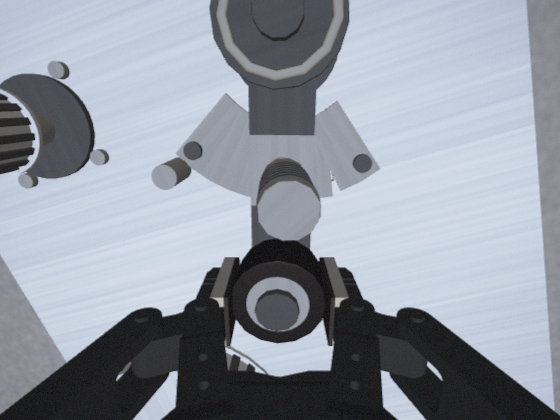

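```bash
python3 -m crank '[[[30,0.3,2.1,0,0.02],[30,0.3,2.1,0,0.02],[30,0,0,0,0]]]';python3 -m crank '[[[30,0.1,1.05,0,0.01],[30,0.1,1.05,0,0.01],[30,0,0,0,0]]]'; python3 look.py w14 | head -1
```

```text
time: 17.2
tcp_pos: [542.7, -89.3, 93.8]
eef_rot: [0.062, 0.998, -0.025, 0.0]
force: [1.3, -4.7, 5.5]
width: 38.9
time: 17.58
tcp_pos: [543.0, -87.3, 93.8]
eef_rot: [0.052, 0.998, -0.025, 0.001]
force: [2.3, -5.1, 6.3]
width: 38.5
tcp [543.  -87.3  93.8] z [-0.001 -0.05  -0.999] tip [542.9 -89.6  47.6] F [ 2.3 -5.1  6.3] w 38.5 j [-0.13  0.07 -0.11  1.39 -0.05 -0.03]
```

View pics/w14.png

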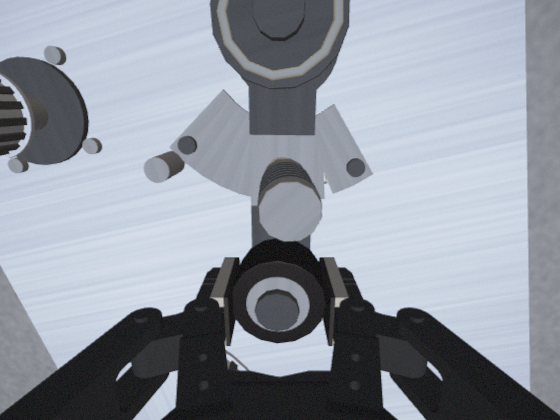

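Not dropped yet (head top at (290,210)). Now fine steps.

```bash
python3 -m crank '[[[30,0.1,1.05,0,0.01],[30,0,0,0,0],[30,0.1,1.05,0,0.01],[30,0,0,0,0],[30,0,0,0,0]]]'; python3 look.py w15 | head -1
```

```text
time: 18.25
tcp_pos: [543.2, -85.2, 93.7]
eef_rot: [0.042, 0.999, -0.025, 0.001]
force: [2.0, -6.2, 6.5]
width: 38.6
tcp [543.2 -85.2  93.7] z [-0.    -0.05  -0.999] tip [543.2 -87.5  47.6] F [ 2.  -6.2  6.5] w 38.6 j [-0.13  0.07 -0.11  1.39 -0.05 -0.04]
```

View pics/w15.png

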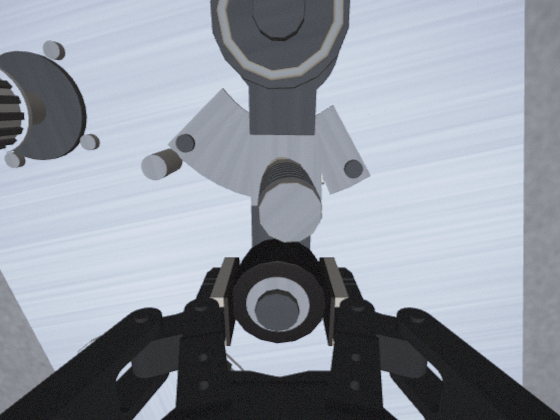

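```bash
python3 -m crank '[[[30,0.05,1.05,0,0.01],[30,0,0,0,0],[30,0,0,0,0]]]'; python3 -m crank '[[[30,0.05,1.05,0,0.01],[30,0,0,0,0],[30,0,0,0,0]]]';python3 look.py w16 | head -1
```

```text
time: 18.68
tcp_pos: [543.3, -84.1, 93.8]
eef_rot: [0.037, 0.999, -0.025, 0.001]
force: [2.4, -5.1, 5.1]
width: 38.5
time: 19.05
tcp_pos: [543.4, -83.0, 93.7]
eef_rot: [0.032, 0.999, -0.025, 0.001]
force: [2.6, -3.7, 5.8]
width: 38.3
tcp [543.4 -83.   93.7] z [ 0.001 -0.05  -0.999] tip [543.4 -85.3  47.6] F [ 2.6 -3.7  5.8] w 38.3 j [-0.13  0.07 -0.11  1.39 -0.05 -0.06]
```

View pics/w16.png

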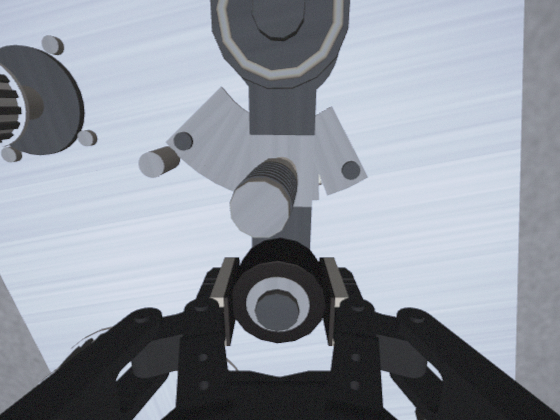

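The pin head now leans left to (262,207), so the nose is finding the lock hole. One more small step.

```bash
python3 -m crank '[[[30,0.05,0.8,0,0.01],[30,0,0,0,0],[30,0,0,0,0]]]'; python3 look.py w17 | head -1
```

```text
time: 19.48
tcp_pos: [543.4, -82.3, 93.8]
eef_rot: [0.027, 0.999, -0.025, 0.001]
force: [3.5, -4.7, 5.9]
width: 38.7
tcp [543.4 -82.3  93.8] z [ 0.001 -0.05  -0.999] tip [543.5 -84.6  47.6] F [ 3.5 -4.7  5.9] w 38.7 j [-0.12  0.07 -0.11  1.39 -0.05 -0.07]
```

View pics/w17.png

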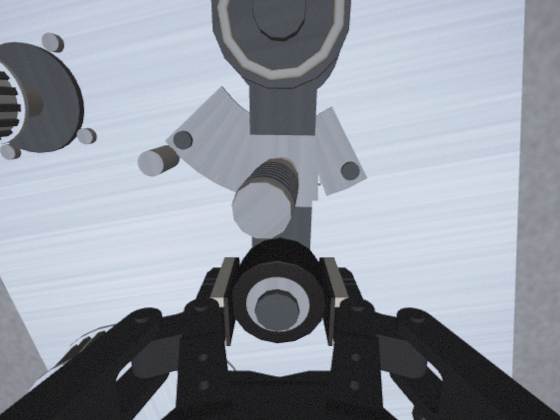

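```bash
python3 -m crank '[[[30,0.05,1.05,0,0.01],[30,0,0,0,0],[30,0,0,0,0]]]'; python3 look.py w18 | head -1
```

```text
time: 19.9
tcp_pos: [543.5, -81.2, 93.8]
eef_rot: [0.022, 0.999, -0.025, 0.002]
force: [3.2, -4.6, 5.9]
width: 38.5
tcp [543.5 -81.2  93.8] z [ 0.002 -0.05  -0.999] tip [543.6 -83.6  47.6] F [ 3.2 -4.6  5.9] w 38.5 j [-0.12  0.07 -0.11  1.38 -0.05 -0.08]
```

View pics/w18.png

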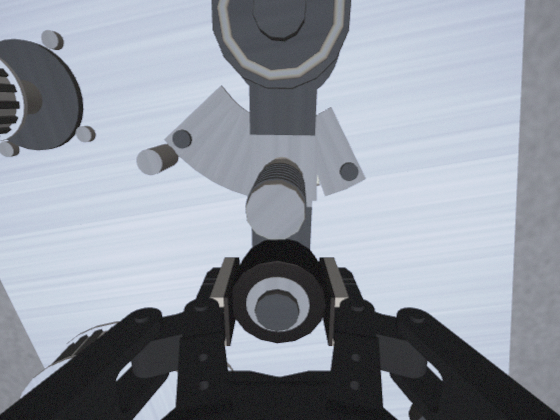

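The head is coming upright again, at (275,208). Continuing.

```bash
python3 -m crank '[[[30,0.03,1.05,0,0.01],[30,0,0,0,0],[30,0,0,0,0]]]'; python3 look.py w19 | head -1
```

```text
time: 20.32
tcp_pos: [543.6, -80.2, 93.8]
eef_rot: [0.017, 1.0, -0.025, 0.002]
force: [2.5, -4.8, 6.0]
width: 38.3
tcp [543.6 -80.2  93.8] z [ 0.003 -0.05  -0.999] tip [543.7 -82.5  47.6] F [ 2.5 -4.8  6. ] w 38.3 j [-0.12  0.07 -0.11  1.38 -0.05 -0.09]
```

View pics/w19.png

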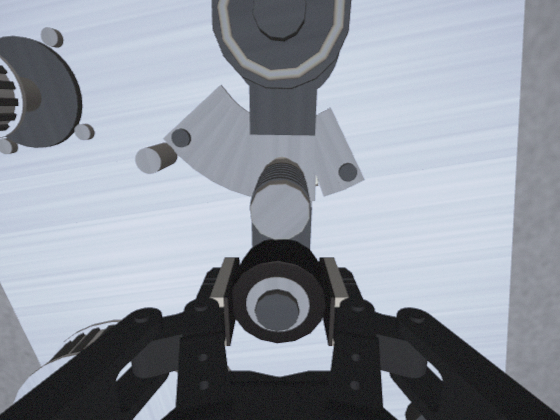

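```bash
python3 -m crank '[[[30,0.0,1.05,0,0.01],[30,0,0,0,0],[30,0,0,0,0],[30,0,0,0,0]]]'; python3 look.py w20 | head -1
```

```text
time: 20.88
tcp_pos: [543.6, -79.2, 93.8]
eef_rot: [0.012, 1.0, -0.025, 0.002]
force: [2.2, -5.7, 4.6]
width: 38.3
tcp [543.6 -79.2  93.8] z [ 0.003 -0.05  -0.999] tip [543.8 -81.5  47.6] F [ 2.2 -5.7  4.6] w 38.3 j [-0.12  0.07 -0.11  1.38 -0.05 -0.09]
```

View pics/w20.png

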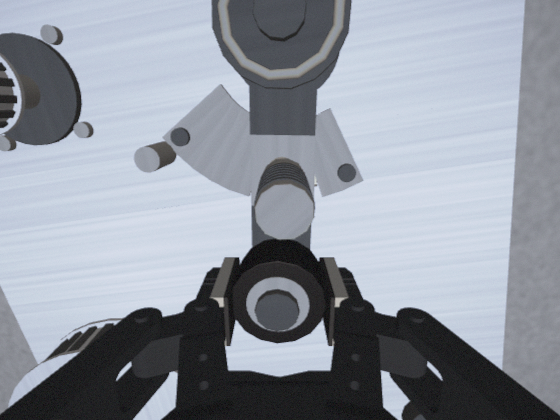

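```bash
python3 -m crank '[[[30,0.0,0.8,0,0.008],[30,0,0,0,0],[30,0,0,0,0],[30,0,0,0,0]]]'; python3 look.py w21 | head -1
```

```text
time: 21.42
tcp_pos: [543.7, -78.4, 93.8]
eef_rot: [0.008, 1.0, -0.025, 0.002]
force: [3.7, -5.4, 5.7]
width: 38.4
tcp [543.7 -78.4  93.8] z [ 0.003 -0.05  -0.999] tip [543.8 -80.7  47.6] F [ 3.7 -5.4  5.7] w 38.4 j [-0.12  0.07 -0.11  1.38 -0.05 -0.1 ]
```

View pics/w21.png

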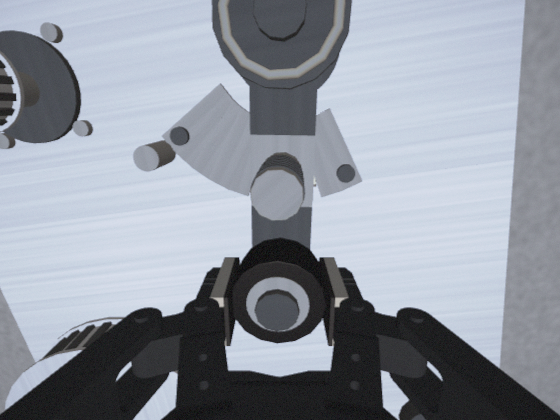

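The pin dropped: the head is now smaller and higher in the picture, at (277,193). Easing the arm back in small steps.

```bash
python3 -m crank '[[[30,0,-0.5,0,-0.005],[30,0,0,0,0]]]'; python3 -m crank '[[[30,0,-0.5,0,-0.005],[30,0,0,0,0]]]';python3 -m crank '[[[30,0,-0.5,0,-0.005],[30,0,0,0,0]]]'; python3 look.py w22 | head -1
python3 - <<'E'
from h import *
t=capture("top")[:,:,::-1];s=capture("scene")[:,:,::-1]
cv2.imwrite("pics/t22.png",cv2.resize(t[150:245,330:450],None,fx=5,fy=5,interpolation=cv2.INTER_CUBIC))
cv2.imwrite("pics/s22.png",cv2.resize(s[130:240,70:220],None,fx=5,fy=5,interpolation=cv2.INTER_CUBIC))
E
```

```text
time: 21.72
tcp_pos: [543.7, -78.9, 93.8]
eef_rot: [0.011, 1.0, -0.025, 0.002]
force: [4.3, -5.0, 5.1]
width: 38.4
time: 21.98
tcp_pos: [543.6, -79.4, 93.8]
eef_rot: [0.014, 1.0, -0.025, 0.002]
force: [3.1, -6.8, 5.6]
width: 38.4
time: 22.22
tcp_pos: [543.6, -79.9, 93.7]
eef_rot: [0.016, 1.0, -0.025, 0.002]
force: [1.9, -5.0, 5.1]
width: 38.5
tcp [543.6 -79.9  93.7] z [ 0.003 -0.05  -0.999] tip [543.7 -82.2  47.6] F [ 1.9 -5.   5.1] w 38.5 j [-0.12  0.07 -0.11  1.38 -0.05 -0.09]
```

View pics/w22.png

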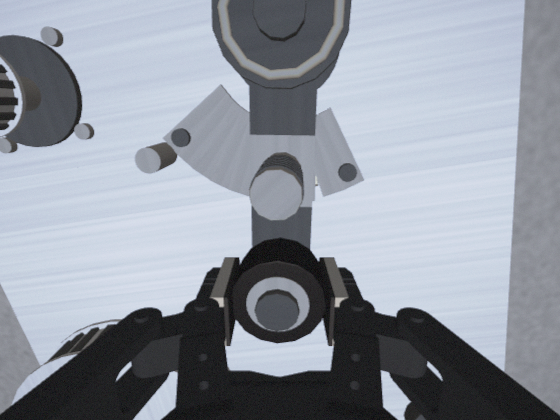

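View pics/s22.png

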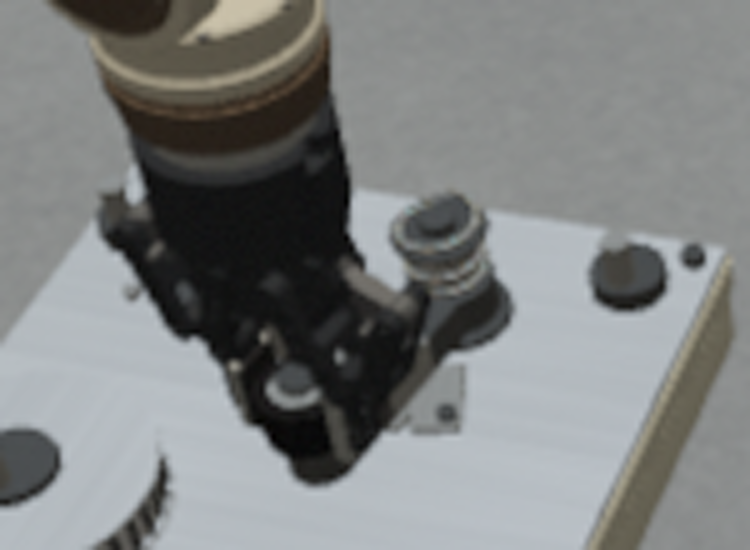

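The spring force has not been taken over yet; continuing back.

```bash
python3 -m crank '[[[30,0,-0.5,0,-0.005],[30,0,0,0,0]]]'; python3 -m crank '[[[30,0,-0.5,0,-0.005],[30,0,0,0,0]]]';python3 -m crank '[[[30,0,-0.5,0,-0.005],[30,0,0,0,0]]]'; python3 look.py w23 | head -1
```

```text
time: 22.62
tcp_pos: [543.6, -80.4, 93.7]
eef_rot: [0.019, 1.0, -0.025, 0.002]
force: [3.0, -5.0, 5.7]
width: 38.5
time: 22.88
tcp_pos: [543.6, -80.9, 93.8]
eef_rot: [0.021, 0.999, -0.025, 0.002]
force: [2.5, -4.5, 5.5]
width: 38.0
time: 23.12
tcp_pos: [543.5, -81.3, 93.8]
eef_rot: [0.023, 0.999, -0.025, 0.001]
force: [2.6, -4.5, 3.7]
width: 38.5
tcp [543.5 -81.3  93.8] z [ 0.002 -0.05  -0.999] tip [543.6 -83.6  47.6] F [ 2.6 -4.5  3.7] w 38.5 j [-0.12  0.07 -0.11  1.38 -0.05 -0.08]
```

View pics/w23.png

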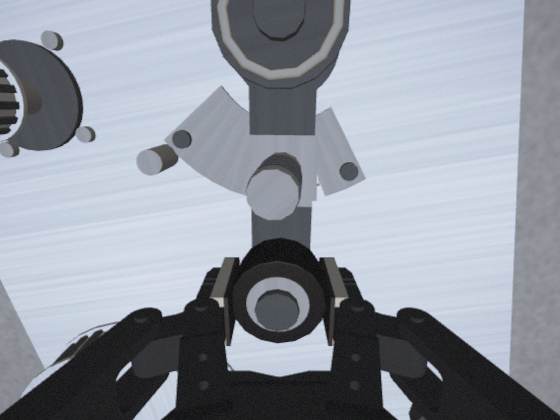

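```bash
python3 -m crank '[[[30,0,-0.5,0,-0.005],[30,0,0,0,0]]]'; python3 -m crank '[[[30,0,-0.5,0,-0.005],[30,0,0,0,0]]]';python3 -m crank '[[[30,0,-0.5,0,-0.005],[30,0,0,0,0]]]'; python3 look.py w24 | head -1
```

```text
time: 23.42
tcp_pos: [543.5, -81.6, 93.7]
eef_rot: [0.026, 0.999, -0.025, 0.001]
force: [2.6, -2.7, 5.3]
width: 38.7
time: 23.68
tcp_pos: [543.5, -81.9, 93.7]
eef_rot: [0.028, 0.999, -0.025, 0.001]
force: [2.9, -2.3, 5.4]
width: 38.4
time: 23.92
tcp_pos: [543.5, -82.1, 93.8]
eef_rot: [0.031, 0.999, -0.024, 0.001]
force: [2.0, -0.3, 5.8]
width: 38.5
tcp [543.5 -82.1  93.8] z [ 0.001 -0.049 -0.999] tip [543.5 -84.4  47.6] F [ 2.  -0.3  5.8] w 38.5 j [-0.12  0.07 -0.11  1.39 -0.05 -0.06]
```

View pics/w24.png

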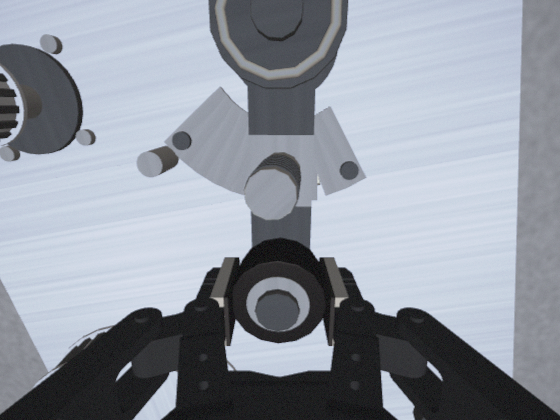

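The spring load is off the gripper (Fy≈-0.3) and the pin carries the arm. Before releasing, I'll check from the picture how deep the pin is.

Run:
```python
from h import *
s=bot.get_state();c=calibration("wrist");M=np.array(c["mount"]);K=np.array(c["camera_matrix"]);R=Rot.from_quat(s["eef_rot"]).as_matrix()
def proj(X):
    q=M[:3,:3].T@(R.T@(X-s["tcp_pos"])-M[:3,3]);p=K@q;return (p[:2]/p[2]).round(1),round(321.3*18/q[2],1)
g=s["tcp_pos"]-19*R[:,2];piv=np.array([438.2,-75.9]);a=np.arctan2(g[1]-piv[1],g[0]-piv[0]);print("q",a+.661)
b=piv+55*np.array([np.cos(a),np.sin(a)])
for z in (153,145,141,138,135): print(z,proj(np.array([*b,z])))
def p(n):
    im=cv2.imread(f"pics/{n}.png");return cv2.resize(im[140:250,220:340],None,fx=5,fy=5,interpolation=cv2.INTER_CUBIC)
cv2.imwrite("pics/cmp.png",np.hstack([p("w20")[:, :390],p("w24")[:, :390]]))
```

```text
q 0.6108001138187448
153 (array([264.6, 213.6]), np.float64(65.6))
145 (array([267.1, 205. ]), np.float64(60.4))
141 (array([268.2, 201.2]), np.float64(58.1))
138 (array([269. , 198.5]), np.float64(56.5))
135 (array([269.7, 196. ]), np.float64(54.9))
```

View pics/cmp.png

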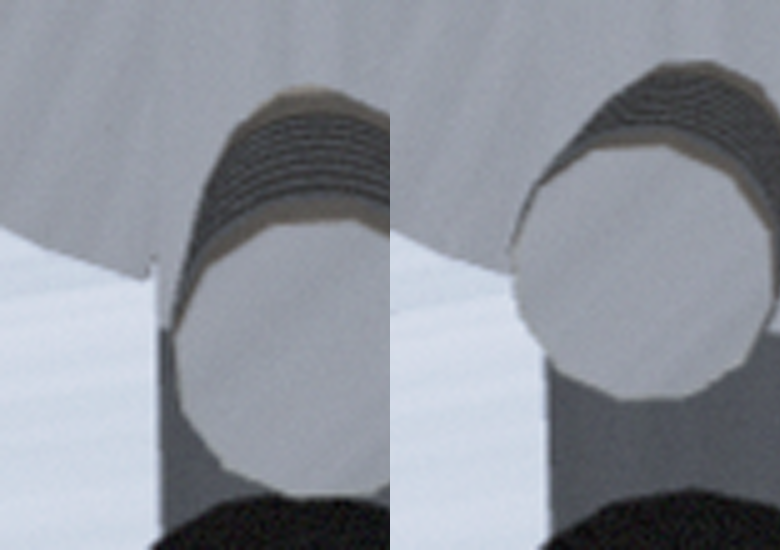

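The head position (270.8,194.5) and its 52 px diameter match z≈135 for the head top, so the pin is home. Releasing the roller and rising.

```bash
python3 -m crank '[[[45,0,0,0,0],[55,0,0,0,0],[70,0,0,0,0],[70,0,0,0,0],[70,0,0,0,0],[70,0,0,0,0]]]'; python3 look.py w25|head -1; python3 -m crank '[[[70,0,0,10,0],[70,0,0,20,0],[70,0,0,30,0],[70,0,0,30,0],[70,0,0,30,0],[70,0,0,30,0],[70,0,0,0,0]]]';python3 -m crank '[[[70,-30,50,0,0],[70,-30,50,0,0],[70,-30,50,0,0],[70,0,0,0,0],[70,0,0,0,0]]]'
python3 look.py w26|head -1
python3 - <<'E'
from h import *
t=capture("top")[:,:,::-1];s=capture("scene")[:,:,::-1]
cv2.imwrite("pics/t26.png",t);cv2.imwrite("pics/s26.png",s)
cv2.imwrite("pics/t26c.png",cv2.resize(t[160:235,340:440],None,fx=8,fy=8,interpolation=cv2.INTER_CUBIC))
cv2.imwrite("pics/s26c.png",cv2.resize(s[130:240,70:220],None,fx=5,fy=5,interpolation=cv2.INTER_CUBIC))
E
```

```text
time: 24.72
tcp_pos: [542.3, -82.0, 92.2]
eef_rot: [0.03, 0.999, -0.024, -0.0]
force: [-0.7, -0.4, -0.4]
width: 60.0
tcp [542.3 -82.   92.2] z [-0.002 -0.049 -0.999] tip [542.1 -84.2  46.1] F [-0.7 -0.4 -0.4] w 60.0 j [-0.12  0.07 -0.11  1.39 -0.05 -0.06]
time: 25.65
tcp_pos: [543.1, -82.1, 245.4]
eef_rot: [0.03, 0.999, -0.025, 0.002]
force: [-0.1, -1.0, -0.5]
width: 59.8
time: 26.28
tcp_pos: [452.4, 68.0, 242.1]
eef_rot: [0.03, 0.999, -0.025, -0.0]
force: [-0.4, 0.7, 1.1]
width: 59.8
tcp [452.4  68.  242.1] z [-0.002 -0.049 -0.999] tip [452.3  65.7 196. ] F [-0.4  0.7  1.1] w 59.8 j [ 0.18 -0.12 -0.01  1.69 -0.05  0.24]
```

View pics/t26.png

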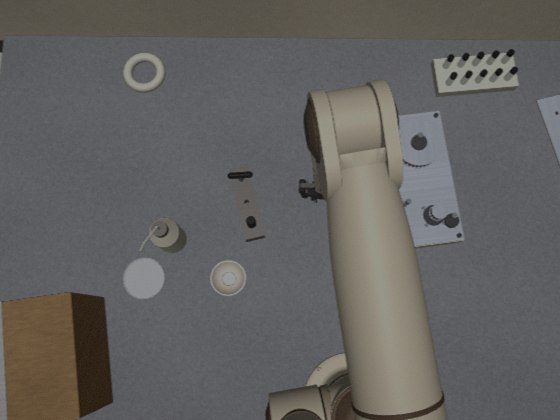

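View pics/s26c.png

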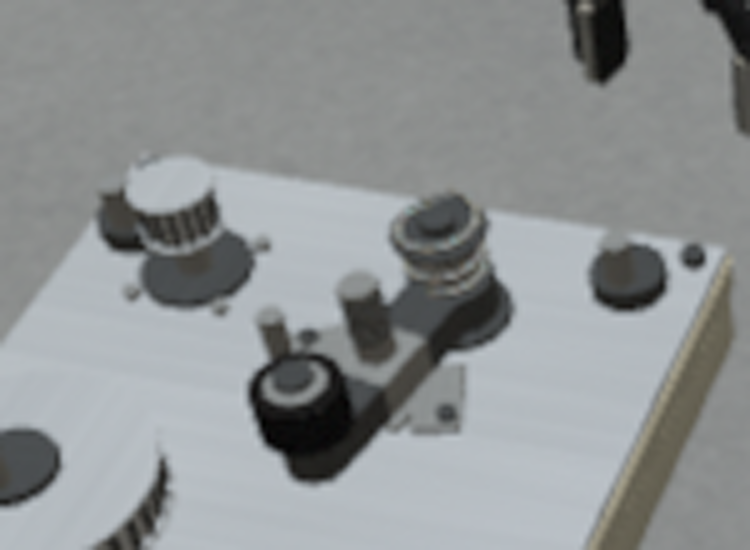

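View pics/w26.png

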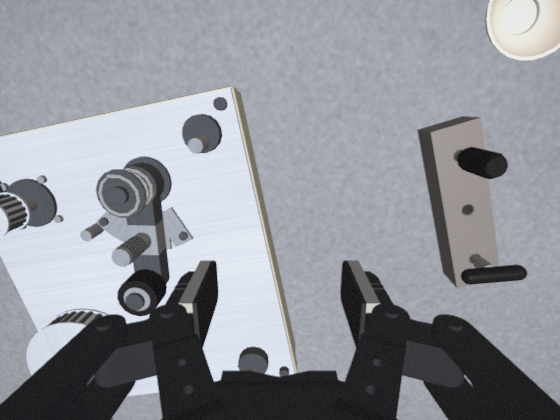

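The scene crop shows the arm holding swung, with the pin's head sitting on the bright block and no shank showing. The top and wrist views show the drivers, dish and bottle unmoved. One quick numerical check.

Run:
```python
from h import *
p=lambda x,y:((x+.5)/5-.5+70,(y+.5)/5-.5+130)
s=bot.get_state()
print("pin top z135 scene",onz("scene",p(361,286),135),"wrist(lower acc)",onz("wrist",(123,256),135,s))
r=onz("scene",p(295,374),128);print("bolt",r)
piv=np.array([438.2,-75.9]);a=np.arctan2(r[1]-1.9-piv[1],r[0]-1-piv[0]);print("q",a+.661,"bore",piv+55*np.array([np.cos(a),np.sin(a)]))
for n in("t26","s26"):
    A=cv2.imread(f"pics/{n}.png");B=cv2.imread({"t26":"pics/top0.png","s26":"pics/scene0.png"}[n]);D=cv2.absdiff(A,B).max(2)
    print(n,{k:int((D[y:y+h,x:x+w]>40).sum()) for k,(x,y,w,h) in ({"block":(220,165,55,80),"bottle":(135,210,55,50),"dish":(205,255,45,45)} if n=="t26" else {"block":(270,210,45,105),"bottle":(370,180,70,100),"dish":(315,190,48,35)}).items()})
```

```text
pin top z135 scene [494.54908828 -75.5750043  135.        ] wrist(lower acc) [491.23102565 -77.17431918 135.        ]
bolt [543.98066447 -78.110397   128.        ]
q 0.6217915211256074 bore [493.15772953 -78.05591386]
t26 {'block': 4, 'bottle': 0, 'dish': 0}
s26 {'block': 90, 'bottle': 0, 'dish': 0}
```

```bash
python3 -c "
from cell import bot
print(bot.close_job(), bot.get_state()['time'])"
```

```text
the job is handed in; nothing more can be done
the job is handed in; nothing more can be done
```

The locking pin is home in the quadrant's lock hole and holds the tension arm at about 0.61–0.62 rad. I handed the job in at about 26 s of the 72 s allowed; no verdict is reported.

- **What I did:** I took the pin from the middle hole of the tool block and stood it in the arm's hole with the arm at rest. Then I gripped the roller and swung the arm in small steps until the pin dropped at about 0.64–0.65 rad. I eased the arm back until the sideways force on the gripper fell to about zero, then released it and moved clear.
- **Pin depth:** In the wrist picture the head top matched 135 mm above the bench, which is fully home. In the scene picture the head sits on the arm with no shank showing.
- **Pin position:** The head is within about 1 mm of the arm hole's centre line once a known camera offset of about 2 mm is allowed for. The raw camera readings differed from each other by 2–4 mm.
- **Other objects:** The dish and wash bottle showed no change in the before and after pictures. Around the tool block a few pixels changed, as expected with the pin gone, and the drivers look unmoved.
- **Forces:** The highest side force I saw on the tool was about 7 N. I saw no sign of the arm flying back.
- **What went wrong:** Early on, the last joint hit its limit during the approach to the pin. This left the tool tilted 2.8° for the rest of the job. I allowed for it, and the pin stood upright in the hole once released.

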